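Arm the flap test supply with its guarded toggle

ROBOT

A 7-joint arm with a two-finger parallel gripper is mounted at the origin on a cart in front of the work surface, level with it; the furniture and walls round the work are solid. World frame = base frame: x ahead of the robot, y to its left, z up, the work surface at z = 0. Lengths are in m, angles in rad, forces in N, time in s.
With the tool pointing down it reaches from about 0.35 to 0.9 m from the base axis. Payload 8.1 kg.
Tool frame: the origin (TCP) lies midway between the tips of the shut fingers; the grasp point (between the pads) lies 19 mm behind it (ctrl.pinch_z is the distance from the TCP to the grasp point, in m); z points along the fingers, y is the line along which they close (so a half turn about z gives the same grasp; the last joint's range is limited). The gripper opens to 85 mm and grips with 20 to 120 N. Pads are 22 mm wide; open, the fingers measure 114 mm over their backs; the gripper's body (76 mm by 85 mm) begins 54 mm behind the grasp point. The pads swing forward as they close: fully open they stand 13 mm farther back than shut.
Start: joints at [1.092, 0.434, 0.025, 1.573, -0.012, 1.134, -0.075], TCP at [0.229, -0.581, 0.231] pointing down, gripper open.
Joint ranges: [-2.62, 2.62], [-0.44, 2.09], [-1.27, 1.32], [0.08, 2.57], [-1.32, 4.46], [0.12, 2], [-2.74, 2.74]. Speed limits (rad/s): [2.22, 2.22, 3.01, 3.01, 3.14, 3.14, 3.14].

INTERFACE

Orientations are given as a unit quaternion [x, y, z, w].
In Python, from station import telemetry, grab_frame, camera_model, ctrl gives the robot as it stands.
- The arm moves only by the tool carry_out, never from a script. Its arguments are lists of equal length, an entry for each row: "delta_pos": the shift along the tool's x, y, z in units of 30 mm (1.0 is 30 mm), a list of three; "twist": the turn, a rotation vector about the tool's x, y, z in units of 6 degrees (1.0 is 6 degrees), a list of three; "claw": the opening, from 0 (shut) to 1 (fully open). In form: {"delta_pos": [[tx, ty, tz], ...], "twist": [[ax, ay, az], ...], "claw": [claw, ...]}. A call has 1 to 12 rows; each row is the pose to reach, as a shift and turn from the pose commanded when the call began, along the tool's axes at that moment; what a row does not reach only later rows make up. A row lasts 1/12 s, in which the tool goes at most 41.7 mm and 7.16 degrees, less where a joint would pass 70% of its speed; a pose out of reach is approached as far as the arm can. A call with a gripper value outside its range is refused whole. The fingers move at their own pace and stop on an object; "grip_force" is the grip in N (left out, the last holds). Time passes only in rows, so rows that repeat a pose let the fingers close. It gives the time, the measured TCP pose, the force, the opening and the grip force at its end, in the units of the state.
- telemetry.get_obs(): the state, without advancing time (a new reading comes with each control period).
- grab_frame(name): name is "scene" or "top" or "wrist"; returns (picture, depth): 384x512x3 uint8, red, green, blue; 384x512 float32, m along the optical axis (not along the pixel's ray), 0 where there is no reading.
- camera_model(name): a dict with "fx", "fy", "cx", "cy" (pixels), "rvec" (rotation vector, rad) and "tvec" (3), from world to camera coordinates, as OpenCV has them; the wrist camera has in their place "T_tool_cam" (4x4, takes a point from camera to tool coordinates, whose origin is the TCP and whose axes are the flange's). Camera axes: x right, y down, z forward; pixel columns grow to the right and rows downward; lengths in m; the calibration is good to about 2 mm. The wrist camera is an equidistant fisheye: a pixel r from the principal point sees the ray r / f radians off the axis. A picture is of the moment at which its call begins: read the wrist's pose just before it. camera_model takes no time and is no camera call.
- ctrl.close_job(): hands the job in; it is judged then, once.
The state is a dict: "time": time; "joint_pos": joint angles; "joint_velocities": joint speeds; "joint_efforts": joint torques, N m; "tcp_pos": TCP position; "tool_rot": TCP orientation; "ft_force": force on the tool from outside, world axes, zero at the start; "torque": the same for the moment, N m; "opening": opening from 0.0 (shut) to 1.0 (fully open); "finger_force": force on a finger pad.
Only numpy, scipy, OpenCV 4.12 (cv2) and the standard library are available. Lean on these libraries where they do the work, as an engineer would, in place of code of your own. Each camera call takes 0.05 s, during which the arm holds its last target. There are 200 camera calls.

TASK

Arm the test supply from its large switch box: swing the hinged hood on that box right up, flip the toggle beneath it from the box's right all the way over to its left (as seen from the hood's knob side), then shut the hood fully again. Leave the bare toggle on the small box as it is.

Things in the scene. Friction and masses are not known exactly. Their poses are not given: they have to be found in the camera images.
- switch_box: Large grey switch box under an aluminium hood, fixed to the table, 180 (x) x 130 (y) x 45 mm high. Origin: centre of its underside; z up, -x its front (knob side, towards the robot's side, yaw within 0.3 rad), +y its left as seen from the front. Shut, the hood covers x -30 to +55, y -30 to +30, z 47 to 93 mm.
- hood (a joint): Hood angle, rad: 0 shut, 1.75 fully up (stop). Hinge along the box's y at x +55, z 55 mm in the box frame. A black ball knob, 22 mm across, on an 8 mm stem 30 mm ahead of the hood's front wall is at x -60, y 0, z 79 mm when shut and swings up and back towards +x. The hood stays at any angle where it is left; 1 to 2 N at the knob moves it.
- toggle (a joint): Angle of the steel toggle under the hood, rad: 0 leans 0.4 rad to the box's right (-y), 0.8 leans 0.4 rad to its left (+y), stops at both ends; starts near 0 and stays where left; 1 to 2 N moves it. Pivot at x 0, y 0, z 47 mm in the box frame; 9 mm rod, 40 mm from pivot to the centre of its 14 mm round tip, swings in the box's y-z plane.
- bare_toggle (a joint): An equal toggle, without a hood, on the other, small grey box (90 x 70 x 35 mm) that stands to the left or right of the large one; not to be moved. Its angle has the same meaning: 0 leans right, 0.8 left; starts near 0.
Mind the look-alikes: they are no part of the job. What is shaped like the switch_box but purple is not meant.

How it is judged:
By the outcome, as a careful person would: the job done as asked, in the order asked, and still so for the second after the job is handed in, with the robot touching nothing.
It also fails if it takes over 58 s, if anything falls off the work surface, if the arm or the gripper's body presses on something with over 40 N, if the wrist force passes 120 N, or if a joint passes its speed limit or range.

## Working session

There is one attempt and no reset: what is moved stays moved. The work goes in short steps, Python scripts to look and compute and a tool call to move; the robot and the scene stay as the last step left them, time stands still between calls to the robot, and variables do not carry over. Pictures are saved under pics/ and viewed, at most 10 in all, crops included, and the job is handed in when it is done.

Besides the shell and the picture viewer there is one more tool, called by a JSON object that holds its "api" and its "payload". carry_out: Moves the arm, as the interface text tells. Its arguments: {"type":"object","properties":{"delta_pos":{"type":"array"},"twist":{"type":"array"},"claw":{"type":"array"},"grip_force":{"type":"number"}},"required":["delta_pos","twist","claw"]}

```bash
mkdir -p pics; cat > h.py <<'E'
import numpy as np, cv2
from scipy.spatial.transform import Rotation as R
from station import telemetry, grab_frame, camera_model, ctrl
def cloud(name):
    m=camera_model(name); im,d=grab_frame(name)
    v,u=np.mgrid[:384,:512]
    P=np.stack([(u-m['cx'])/m['fx']*d,(v-m['cy'])/m['fy']*d,d],-1)
    Rm=cv2.Rodrigues(np.array(m['rvec'],float))[0]
    W=(P-np.array(m['tvec']).ravel())@Rm
    W[d==0]=np.nan
    return im,W
def save(n,im): cv2.imwrite('pics/'+n+'.png',im[...,::-1])
E
python3 - <<'E'
from h import *
a,Wa=cloud('scene'); b,Wb=cloud('top')
np.savez('c0.npz',a=a,Wa=Wa,b=b,Wb=Wb)
o=telemetry.get_obs(); print(o['time'],o['tcp_pos'],o['tool_rot'])
save('scene0',a);save('top0',b)
E
```

```text
0.1 [ 0.22917891 -0.58097452  0.23062672] [ 9.82403194e-01  1.86771172e-01 -1.95162505e-04 -6.75531124e-04]
```

View pics/scene0.png

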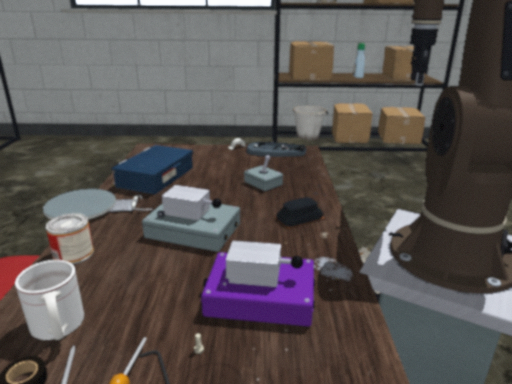

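View pics/top0.png

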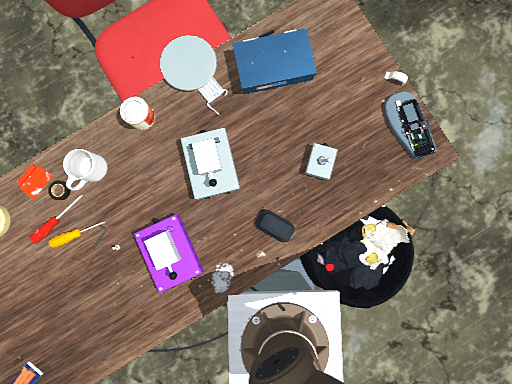

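The scene view shows the large grey box at (192,215), with its hood and knob at (215,203). The purple look-alike is at (260,290) and the small grey box at (263,178). In the top view these are grey (210,163) with its knob at (212,182), purple (168,252) and small (320,160). I choose the grey one at top (210,163). Next I fit its pose and take a crop to check.

```bash
python3 - <<'E'
from h import *
z=np.load('c0.npz'); b,Wb=z['b'],z['Wb']
def at(u,v): print((u,v),b[v,u],Wb[v,u].round(3))
for p in [(210,163),(205,155),(212,182),(320,160),(168,252),(232,180),(195,185),(260,230)]: at(*p)
c=Wb[163,210,:2]
def fit(W,c,lo,hi,r):
    m=(W[...,2]>lo)&(W[...,2]<hi)&(np.hypot(W[...,0]-c[0],W[...,1]-c[1])<r)
    p=(W[m][:,:2]*1000).astype(np.float32); return m.sum(),cv2.minAreaRect(p),np.median(W[m][:,2])
print('box',fit(Wb,c,.03,.052,.16)); print('hood',fit(Wb,c,.082,.11,.12))
print('small',fit(Wb,Wb[160,320,:2],.025,.042,.09)); print('smalltip',fit(Wb,Wb[160,320,:2],.06,.12,.09))
# knob: dark pixels
dark=(b.max(-1)<50)&(np.hypot(Wb[...,0]-c[0],Wb[...,1]-c[1])<.13)&(Wb[...,2]>.06)
print(dark.sum(),np.median(Wb[dark],0))
save('crop0',cv2.resize(b[110:215,150:360],None,fx=3,fy=3,interpolation=cv2.INTER_CUBIC))
E
```

```text
(210, 163) [254 254 255] [0.514 0.188 0.095]
(205, 155) [254 254 255] [0.536 0.201 0.094]
(212, 182) [61 63 69] [0.463 0.184 0.091]
(320, 160) [176 181 193] [ 0.521 -0.114  0.042]
(168, 252) [253 254 254] [0.281 0.303 0.095]
(232, 180) [224 239 242] [0.471 0.134 0.046]
(195, 185) [221 240 242] [0.461 0.238 0.042]
(260, 230) [64 51 38] [0.329 0.06  0.001]
box (np.int64(2057), ((526.954345703125, 198.48321533203125), (190.09951782226562, 130.89451599121094), 12.153715133666992), np.float64(0.04461756349203408))
hood (np.int64(773), ((515.445068359375, 196.23764038085938), (124.53787994384766, 60.08196258544922), 12.31066608428955), np.float64(0.0926431737136855))
small (np.int64(754), ((523.5903930664062, -119.10469818115234), (71.07319641113281, 96.82901763916016), 72.68587493896484), np.float64(0.03452675952208166))
smalltip (np.int64(26), ((515.3694458007812, -130.72705078125), (13.971397399902344, 10.955812454223633), 88.51144409179688), np.float64(0.07726607159595213))
33 [0.46347225 0.18420274 0.08639914]
```

View pics/crop0.png

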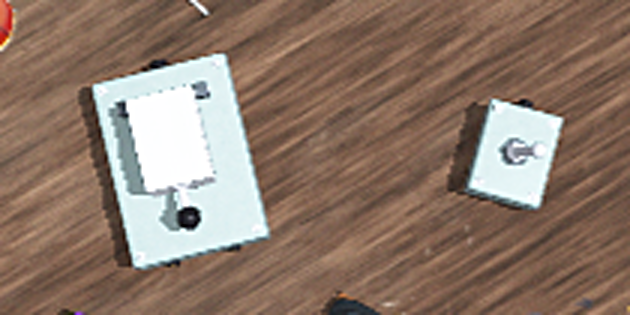

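The crop shows the big grey box with its white hood and black knob at crop (188,217), and the small box with the bare toggle at (525,150). The knob position plus 60 mm agrees with the centre from the box fit. That puts the box origin at about (0.522, 0.1975) with yaw 0.213.

```bash
cat >> h.py <<'E'
O=np.array([.522,.1975,0]); YAW=.213
def B(x,y,z):  # box mm -> world
    c,s=np.cos(YAW),np.sin(YAW); return O+np.array([c*x-s*y,s*x+c*y,z])/1000
def rel(p,yaw=YAW):
    o=telemetry.get_obs(); q=R.from_quat(o['tool_rot']); 
    t=R.from_euler('z',yaw)*R.from_euler('x',np.pi)
    print(np.round(q.inv().apply(np.array(p)-o['tcp_pos'])/.03,2),np.round((q.inv()*t).as_rotvec()/np.radians(6),2))
E
python3 - <<'E'
from h import *
print(B(-60,0,79)); rel([.45,-.3,.23]); rel(B(-60,0,170))
E
```

```text
[0.46335593 0.18481642 0.079     ]
[10.28 -6.01  0.03] [-0.01  0.    1.55]
[ 16.63 -20.88   2.05] [-0.01  0.    1.55]
```

{"api": "carry_out", "payload": {"delta_pos": [[10.3,-6,0],[10.3,-6,0],[10.3,-6,0],[10.3,-6,0],[10.3,-6,0],[10.3,-6,0],[10.3,-6,0],[10.3,-6,0],[16.6,-20.9,2],[16.6,-20.9,2],[16.6,-20.9,2],[16.6,-20.9,2]], "twist": [[0,0,0],[0,0,0.5],[0,0,1],[0,0,1.55],[0,0,1.55],[0,0,1.55],[0,0,1.55],[0,0,1.55],[0,0,1.55],[0,0,1.55],[0,0,1.55],[0,0,1.55]], "claw": [1,1,1,1,1,1,1,1,1,1,1,1]}}

```text
time: 1.1
tcp_pos: [0.4441, -0.1524, 0.2112]
tool_rot: [0.994, 0.107, -0.0, 0.0]
ft_force: [1.3, 0.2, -0.4]
opening: 0.997
finger_force: 0.0
```

```bash
python3 - <<'E'
from h import *
rel(B(-60,0,170))
E
```

```text
[  3.01 -10.85   1.37] [-0.  0.  0.]
```

{"api": "carry_out", "payload": {"delta_pos": [[3,-10.85,1.4],[3,-10.85,1.4],[3,-10.85,1.4],[3,-10.85,1.4],[3,-10.85,1.4],[3,-10.85,1.4],[3,-10.85,1.4],[3,-10.85,1.4],[3,-10.85,1.4],[3,-10.85,1.4],[3,-10.85,1.4],[3,-10.85,1.4]], "twist": [[0,0,0],[0,0,0],[0,0,0],[0,0,0],[0,0,0],[0,0,0],[0,0,0],[0,0,0],[0,0,0],[0,0,0],[0,0,0],[0,0,0]], "claw": [1,1,1,1,1,1,1,1,1,1,1,1]}}

```text
time: 2.1
tcp_pos: [0.4636, 0.1813, 0.1694]
tool_rot: [0.994, 0.106, -0.0, 0.001]
ft_force: [0.0, 0.1, -0.1]
opening: 1.003
finger_force: 0.0
```

```bash
python3 - <<'E'
from h import *
o=telemetry.get_obs(); im,d=grab_frame('wrist'); m=camera_model('wrist')
T=np.array(m['T_tool_cam']); q=R.from_quat(o['tool_rot'])
def proj(p):
    pt=q.inv().apply(p-o['tcp_pos']); pc=np.linalg.inv(T)@np.r_[pt,1]; pc=pc[:3]
    th=np.arctan2(np.hypot(*pc[:2]),pc[2]); a=np.arctan2(pc[1],pc[0])
    return (m['cx']+m['fx']*th*np.cos(a),m['cy']+m['fy']*th*np.sin(a))
big=cv2.resize(im,None,fx=1.5,fy=1.5)
for p in [(-60,0,79),(-30,-30,93),(-30,30,93),(55,30,93),(-90,-65,45),(-90,65,45)]:
    u,v=proj(B(*p)); print(p,round(u),round(v)); cv2.circle(big,(int(1.5*u),int(1.5*v)),3,(255,0,0),-1)
print(o['time'],o['tcp_pos']); rel(B(-60,0,57)); save('wrist1',big)
E
```

```text
(-60, 0, 79) 250 197
(-30, -30, 93) 290 163
(-30, 30, 93) 210 163
(55, 30, 93) 209 51
(-90, -65, 45) 318 217
(-90, 65, 45) 184 217
2.1 [0.46355436 0.18128447 0.16942163]
[ 0.02 -0.13  3.75] [ 0.01  0.   -0.02]
```

View pics/wrist1.png

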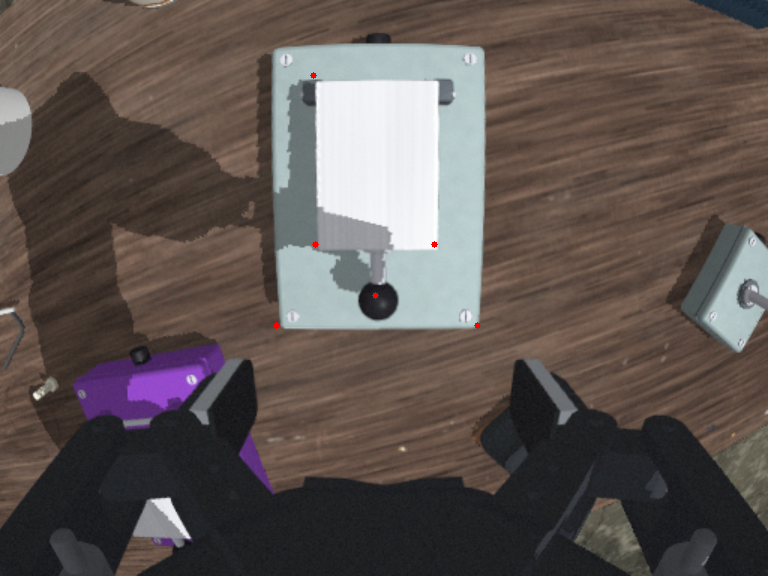

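The knob is at (378,300) in the view, against (375,296) predicted. The box is therefore about 2 mm further back and 1.5 mm to the right. Now I descend and grasp.

```bash
sed -i 's/O=np.array(.*/O=np.array([.5203,.1958,0]); YAW=.213/;s/; YAW=.213; YAW=.213/; YAW=.213/' h.py; python3 - <<'E'
from h import *
rel(B(-60,0,58))
E
```

```text
[-0.05 -0.08  3.72] [ 0.01  0.   -0.02]
```

{"api": "carry_out", "payload": {"delta_pos": [[-0.05,-0.08,1],[-0.05,-0.08,2],[-0.05,-0.08,3],[-0.05,-0.08,3.7],[-0.05,-0.08,3.7],[-0.05,-0.08,3.7],[-0.05,-0.08,3.7],[-0.05,-0.08,3.7],[-0.05,-0.08,3.7],[-0.05,-0.08,3.7],[-0.05,-0.08,3.7],[-0.05,-0.08,3.7]], "twist": [[0,0,0],[0,0,0],[0,0,0],[0,0,0],[0,0,0],[0,0,0],[0,0,0],[0,0,0],[0,0,0],[0,0,0],[0,0,0],[0,0,0]], "claw": [1,1,1,1,0.7,0.4,0.1,0,0,0,0,0], "grip_force": 25}}

```text
time: 3.15
tcp_pos: [0.4627, 0.1841, 0.06]
tool_rot: [0.994, 0.106, 0.001, 0.0]
ft_force: [-0.3, -3.8, 7.9]
opening: 0.234
finger_force: 24.1
```

```bash
cat >> h.py <<'E'
def arc(ths,off=None):
    "tool shifts to carry the knob from current pose (hood at ths[0]) through angles"
    o=telemetry.get_obs(); q=R.from_quat(o['tool_rot'])
    k=lambda t:(55-117.5*np.cos(.206+t),0,55+117.5*np.sin(.206+t))
    p0=B(*k(ths[0]))
    print(np.round([q.inv().apply(B(*k(t))-p0)/.03 for t in ths[1:]],2).tolist(),o['opening'],o['finger_force'],o['ft_force'])
E
python3 - <<'E'
from h import *
arc(np.r_[0,np.arange(1,13)*.08,np.arange(13,23)*.08]); rel(B(-60,0,58))
E
```

```text
[[0.08, 0.0, -0.3], [0.18, 0.0, -0.6], [0.3, 0.0, -0.89], [0.45, 0.0, -1.16], [0.62, 0.0, -1.43], [0.81, 0.0, -1.68], [1.02, 0.0, -1.91], [1.24, 0.0, -2.13], [1.48, 0.0, -2.33], [1.74, 0.0, -2.5], [2.01, 0.0, -2.66], [2.3, 0.0, -2.79], [2.59, 0.0, -2.91], [2.89, 0.0, -2.99], [3.2, 0.0, -3.06], [3.51, 0.0, -3.09], [3.82, 0.0, -3.11], [4.13, 0.0, -3.1], [4.45, 0.0, -3.06], [4.75, -0.0, -3.0], [5.05, -0.0, -2.91], [5.35, -0.0, -2.8]] 0.23395364842740807 24.12178337574005 [-0.25753993 -3.78800364  7.94097268]
[-0.04  0.03  0.07] [ 0.01 -0.02 -0.01]
```

{"api": "carry_out", "payload": {"delta_pos": [[0.08,0,-0.3],[0.18,0,-0.6],[0.3,0,-0.89],[0.45,0,-1.16],[0.62,0,-1.43],[0.81,0,-1.68],[1.02,0,-1.91],[1.24,0,-2.13],[1.48,0,-2.33],[1.74,0,-2.5],[2.01,0,-2.66],[2.3,0,-2.79]], "twist": [[0,0,0],[0,0,0],[0,0,0],[0,0,0],[0,0,0],[0,0,0],[0,0,0],[0,0,0],[0,0,0],[0,0,0],[0,0,0],[0,0,0]], "claw": [0,0,0,0,0,0,0,0,0,0,0,0]}}

```text
time: 4.15
tcp_pos: [0.5289, 0.1986, 0.1434]
tool_rot: [0.994, 0.106, -0.001, 0.001]
ft_force: [-1.2, -5.5, 1.2]
opening: 0.238
finger_force: 24.8
```

```bash
python3 - <<'E'
from h import *
arc(np.r_[.96,.96+np.arange(1,11)*.08,1.79])
c=camera_model('scene'); im,W=cloud('scene'); save('s2',im[120:280,80:340].repeat(2,0).repeat(2,1))
E
```

```text
[[0.29, 0.0, -0.11], [0.59, 0.0, -0.2], [0.9, 0.0, -0.26], [1.21, 0.0, -0.3], [1.52, 0.0, -0.32], [1.84, 0.0, -0.31], [2.15, 0.0, -0.27], [2.45, 0.0, -0.21], [2.76, 0.0, -0.13], [3.05, 0.0, -0.02], [3.16, 0.0, 0.03]] 0.23800508112910915 24.834497272968292 [-1.15906956 -5.49467068  1.20432345]
```

View pics/s2.png

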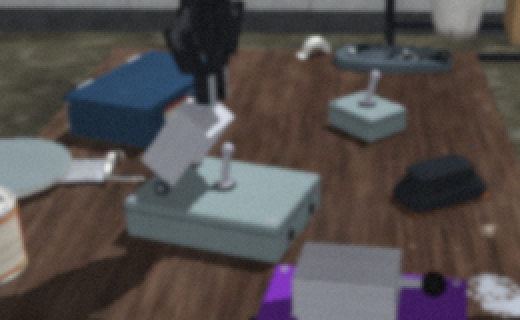

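The hood follows the knob and the toggle is exposed at crop (228,165). I carry on to the stop.

{"api": "carry_out", "payload": {"delta_pos": [[0.29,0,-0.11],[0.59,0,-0.2],[0.9,0,-0.26],[1.21,0,-0.3],[1.52,0,-0.32],[1.84,0,-0.31],[2.15,0,-0.27],[2.45,0,-0.21],[2.76,0,-0.13],[3.05,0,-0.02],[3.1,0,0.0],[3.1,0,0.0]], "twist": [[0,0,0],[0,0,0],[0,0,0],[0,0,0],[0,0,0],[0,0,0],[0,0,0],[0,0,0],[0,0,0],[0,0,0],[0,0,0],[0,0,0]], "claw": [0,0,0,0,0,0,0,0,0,0,0,0]}}

```text
time: 5.2
tcp_pos: [0.6219, 0.2189, 0.1433]
tool_rot: [0.994, 0.106, 0.001, -0.0]
ft_force: [3.2, -4.5, 4.5]
opening: 0.238
finger_force: 26.3
```

{"api": "carry_out", "payload": {"delta_pos": [[0.1,0,0.05],[0.2,0,0.1],[0.2,0,0.1],[0.2,0,0.1]], "twist": [[0,0,0],[0,0,0],[0,0,0],[0,0,0]], "claw": [0,0,0,0]}}

```text
time: 5.53
tcp_pos: [0.6256, 0.2197, 0.1409]
tool_rot: [0.994, 0.106, -0.0, 0.0]
ft_force: [-5.7, -7.4, 11.6]
opening: 0.237
finger_force: 27.1
```

{"api": "carry_out", "payload": {"delta_pos": [[0,0,0],[0,0,0],[0,0,0],[0,0,0],[0,0,0],[0,0,-0.8],[0,0,-1.6],[0,0,-2.4],[0,0,-2.6]], "twist": [[0,0,0],[0,0,0],[0,0,0],[0,0,0],[0,0,0],[0,0,0],[0,0,0],[0,0,0],[0,0,0]], "claw": [0.3,0.5,0.8,1,1,1,1,1,1]}}

```text
time: 6.28
tcp_pos: [0.6272, 0.2216, 0.2215]
tool_rot: [0.994, 0.107, 0.003, -0.001]
ft_force: [0.1, -0.7, 0.8]
opening: 1.005
finger_force: 0.0
```

```bash
python3 - <<'E'
from h import *
rel(B(0,-50,180)); rel(B(-3,-50,70)); rel(B(0,0,200))
E
```

```text
[-3.67  1.75  1.36] [-0.01 -0.05  0.01]
[-3.79  1.76  5.03] [-0.01 -0.05  0.01]
[-3.67  0.09  0.7 ] [-0.01 -0.05  0.01]
```

{"api": "carry_out", "payload": {"delta_pos": [[-1.3,0.6,0],[-2.6,1.2,0],[-3.8,1.75,0.5],[-3.8,1.75,0.7],[-3.8,1.75,0.7],[-3.8,1.75,0.7],[-3.8,1.75,0.7],[-3.8,1.75,0.7]], "twist": [[0,0,0],[0,0,0],[0,0,0],[0,0,0],[0,0,0],[0,0,0],[0,0,0],[0,0,0]], "claw": [0.5,0,0,0,0,0,0,0]}}

```text
time: 6.95
tcp_pos: [0.5269, 0.1463, 0.1969]
tool_rot: [0.994, 0.107, 0.001, -0.001]
ft_force: [-0.7, -0.2, 0.6]
opening: -0.004
finger_force: 0.0
```

```bash
python3 - <<'E'
from h import *
o=telemetry.get_obs(); im,d=grab_frame('wrist'); m=camera_model('wrist')
T=np.array(m['T_tool_cam']); q=R.from_quat(o['tool_rot'])
def proj(p):
    pt=q.inv().apply(p-o['tcp_pos']); pc=np.linalg.inv(T)@np.r_[pt,1]; pc=pc[:3]
    th=np.arctan2(np.hypot(*pc[:2]),pc[2]); a=np.arctan2(pc[1],pc[0])
    return (m['cx']+m['fx']*th*np.cos(a),m['cy']+m['fy']*th*np.sin(a))
big=cv2.resize(im,None,fx=1.5,fy=1.5)
for p in [(0,-15.6,84),(0,0,47),(-90,-65,45),(-90,65,45),(0,-50,70)]:
    u,v=proj(B(*p)); cv2.circle(big,(int(1.5*u),int(1.5*v)),3,(255,0,0),-1)
print(o['opening'],o['tcp_pos']); rel(B(-3,-50,70)); save('wrist3',big)
E
```

```text
-0.0037337656167611938 [0.52691464 0.14629736 0.19686084]
[0.04 0.01 4.22] [-0.01 -0.01  0.01]
```

View pics/wrist3.png

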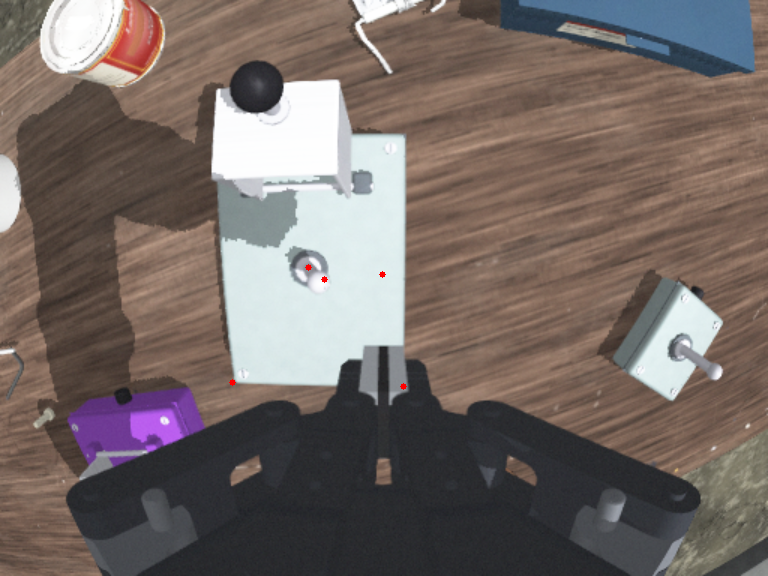

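The wrist view shows the hood up, with the toggle tip at (318,284) leaning right within 3 mm of the prediction, and the bare toggle clear on the right. I descend to the toggle's right side and push left.

{"api": "carry_out", "payload": {"delta_pos": [[0,0,1],[0,0,2],[0,0,3],[0,0,4],[0,0,4.15],[0,-0.3,4.15],[0,-0.6,4.15],[0,-0.8,4.15],[0,-0.95,4.15],[0,-1.05,4.15],[0,-1.1,4.15],[0,-1.1,4.15]], "twist": [[0,0,0],[0,0,0],[0,0,0],[0,0,0],[0,0,0],[0,0,0],[0,0,0],[0,0,0],[0,0,0],[0,0,0],[0,0,0],[0,0,0]], "claw": [0,0,0,0,0,0,0,0,0,0,0,0]}}

```text
time: 8.0
tcp_pos: [0.5187, 0.1779, 0.0725]
tool_rot: [0.994, 0.107, 0.001, -0.0]
ft_force: [-0.5, 0.1, 0.4]
opening: -0.001
finger_force: 0.0
```

{"api": "carry_out", "payload": {"delta_pos": [[0,-0.1,0],[0,-0.2,0],[0,-0.3,0],[0,-0.3,0]], "twist": [[0,0,0],[0,0,0],[0,0,0],[0,0,0]], "claw": [0,0,0,0]}}

```text
time: 8.33
tcp_pos: [0.5164, 0.1867, 0.0718]
tool_rot: [0.994, 0.107, -0.0, -0.0]
ft_force: [-0.2, -1.0, -1.4]
opening: -0.001
finger_force: 0.2
```

```bash
python3 - <<'E'
from h import *
o=telemetry.get_obs(); print(o['ft_force'],o['tcp_pos'])
im,W=cloud('scene'); save('s4',im[150:280,100:300].repeat(3,0).repeat(3,1))
E
```

```text
[-0.19678803 -0.99355287 -1.38091163] [0.51637668 0.18672956 0.07179934]
```

View pics/s4.png

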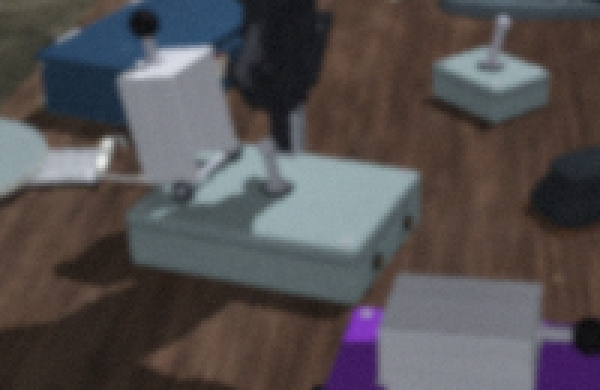

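The fingers touch the toggle at crop (268,160). I keep pushing in small steps.

{"api": "carry_out", "payload": {"delta_pos": [[0,-0.1,0],[0,-0.2,0],[0,-0.25,0],[0,-0.25,0]], "twist": [[0,0,0],[0,0,0],[0,0,0],[0,0,0]], "claw": [0,0,0,0]}}

```text
time: 8.72
tcp_pos: [0.5151, 0.1913, 0.0715]
tool_rot: [0.994, 0.106, -0.0, 0.001]
ft_force: [1.3, -7.5, 0.4]
opening: -0.004
finger_force: 3.5
```

{"api": "carry_out", "payload": {"delta_pos": [[0,-0.08,0],[0,-0.16,0],[0,-0.16,0]], "twist": [[0,0,0],[0,0,0],[0,0,0]], "claw": [0,0,0]}}

```text
time: 8.97
tcp_pos: [0.5148, 0.1921, 0.0714]
tool_rot: [0.995, 0.104, -0.001, 0.004]
ft_force: [3.0, -17.7, 4.2]
opening: -0.001
finger_force: 9.1
```

The force rose sharply to 18 N, so the toggle is at its stop. I back off, rise and check.

{"api": "carry_out", "payload": {"delta_pos": [[0,0.5,0],[0,1.2,0],[0,1.3,-1],[0,1.3,-2],[0,1.3,-3],[0,1.3,-4],[0,1.3,-4.5],[0,1.3,-4.5]], "twist": [[0,0,0],[0,0,0],[0,0,0],[0,0,0],[0,0,0],[0,0,0],[0,0,0],[0,0,0]], "claw": [0,0,0,0,0,0,0,0]}}

```text
time: 9.63
tcp_pos: [0.5241, 0.1614, 0.2108]
tool_rot: [0.994, 0.107, 0.003, -0.001]
ft_force: [1.9, -0.1, 0.7]
opening: -0.0
finger_force: 0.0
```

```bash
python3 - <<'E'
from h import *
o=telemetry.get_obs(); im,d=grab_frame('wrist'); m=camera_model('wrist')
T=np.array(m['T_tool_cam']); q=R.from_quat(o['tool_rot'])
def proj(p):
    pt=q.inv().apply(p-o['tcp_pos']); pc=np.linalg.inv(T)@np.r_[pt,1]; pc=pc[:3]
    th=np.arctan2(np.hypot(*pc[:2]),pc[2]); a=np.arctan2(pc[1],pc[0])
    return (m['cx']+m['fx']*th*np.cos(a),m['cy']+m['fy']*th*np.sin(a))
big=cv2.resize(im,None,fx=1.5,fy=1.5)
k=lambda t:(55-117.5*np.cos(.206+t),0,55+117.5*np.sin(.206+t))
for p in [(0,15.6,84),k(1.75)]:
    u,v=proj(B(*p)); cv2.circle(big,(int(1.5*u),int(1.5*v)),3,(255,0,0),-1)
print(o['opening'],o['tcp_pos']); rel([.6272,.2216,.2215]);rel([.6256,.2197,.1409]); save('wrist5',big)
E
```

```text
-0.00026603938453412045 [0.52405245 0.16140166 0.21082786]
[ 3.82 -1.24 -0.41] [-0.01 -0.04  0.01]
[ 3.74 -1.19  2.27] [-0.01 -0.04  0.01]
```

View pics/wrist5.png

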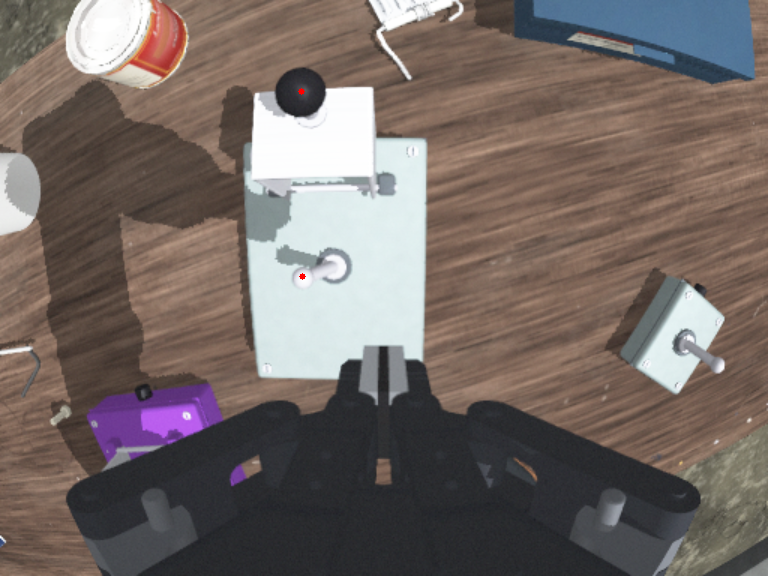

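The toggle tip is at (302,277), exactly the predicted 0.8 position. The knob is where predicted for 1.75 and the bare toggle is unchanged. Now I regrasp the knob.

{"api": "carry_out", "payload": {"delta_pos": [[1.2,-0.4,-0.4],[2.4,-0.8,-0.4],[3.6,-1.2,-0.4],[3.75,-1.2,-0.3],[3.75,-1.2,0.5],[3.75,-1.2,1.5],[3.75,-1.2,2.2],[3.75,-1.2,2.2],[3.75,-1.2,2.2],[3.75,-1.2,2.2],[3.75,-1.2,2.2],[3.75,-1.2,2.2]], "twist": [[0,0,0],[0,0,0],[0,0,0],[0,0,0],[0,0,0],[0,0,0],[0,0,0],[0,0,0],[0,0,0],[0,0,0],[0,0,0],[0,0,0]], "claw": [0.5,1,1,1,1,1,1,1,0.6,0.2,0,0]}}

```text
time: 10.68
tcp_pos: [0.6254, 0.2194, 0.1425]
tool_rot: [0.994, 0.106, 0.001, -0.0]
ft_force: [1.3, -0.2, 0.8]
opening: 0.45
finger_force: 0.0
```

{"api": "carry_out", "payload": {"delta_pos": [[0,0,0],[0,0,0],[0,0,0]], "twist": [[0,0,0],[0,0,0],[0,0,0]], "claw": [0,0,0]}}

```text
time: 10.93
tcp_pos: [0.6251, 0.2194, 0.1421]
tool_rot: [0.994, 0.107, 0.001, -0.0]
ft_force: [-1.4, 0.4, 6.4]
opening: 0.237
finger_force: 24.3
```

```bash
python3 - <<'E'
from h import *
arc(1.75-np.arange(0,13)*.08); arc(.79-np.arange(0,11)*.079)
E
```

```text
[[-0.29, -0.0, -0.11], [-0.6, -0.0, -0.19], [-0.9, -0.0, -0.25], [-1.22, -0.0, -0.28], [-1.53, -0.0, -0.29], [-1.84, -0.0, -0.27], [-2.15, -0.0, -0.23], [-2.46, -0.0, -0.17], [-2.76, -0.0, -0.07], [-3.05, -0.0, 0.04], [-3.33, -0.0, 0.18], [-3.6, -0.0, 0.34]] 0.23674486592148547 24.315697252750397 [-1.39301203  0.43508948  6.43026904]
[[-0.25, -0.0, 0.18], [-0.49, -0.0, 0.38], [-0.71, -0.0, 0.59], [-0.92, 0.0, 0.82], [-1.1, 0.0, 1.07], [-1.27, 0.0, 1.33], [-1.41, 0.0, 1.61], [-1.53, 0.0, 1.89], [-1.63, 0.0, 2.18], [-1.71, 0.0, 2.48]] 0.23674486592148547 24.315697252750397 [-1.39301203  0.43508948  6.43026904]
```

{"api": "carry_out", "payload": {"delta_pos": [[-0.29,0,-0.11],[-0.6,0,-0.19],[-0.9,0,-0.25],[-1.22,0,-0.28],[-1.53,0,-0.29],[-1.84,0,-0.27],[-2.15,0,-0.23],[-2.46,0,-0.17],[-2.76,0,-0.07],[-3.05,0,0.04],[-3.33,0,0.18],[-3.6,0,0.34]], "twist": [[0,0,0],[0,0,0],[0,0,0],[0,0,0],[0,0,0],[0,0,0],[0,0,0],[0,0,0],[0,0,0],[0,0,0],[0,0,0],[0,0,0]], "claw": [0,0,0,0,0,0,0,0,0,0,0,0]}}

```text
time: 11.93
tcp_pos: [0.5177, 0.1959, 0.1301]
tool_rot: [0.994, 0.107, -0.0, 0.0]
ft_force: [0.4, 2.1, 1.5]
opening: 0.235
finger_force: 25.2
```

{"api": "carry_out", "payload": {"delta_pos": [[-0.25,0,0.18],[-0.49,0,0.38],[-0.71,0,0.59],[-0.92,0,0.82],[-1.1,0,1.07],[-1.27,0,1.33],[-1.41,0,1.61],[-1.53,0,1.89],[-1.63,0,2.18],[-1.7,0,2.45],[-1.7,0,2.5],[-1.7,0,2.5]], "twist": [[0,0,0],[0,0,0],[0,0,0],[0,0,0],[0,0,0],[0,0,0],[0,0,0],[0,0,0],[0,0,0],[0,0,0],[0,0,0],[0,0,0]], "claw": [0,0,0,0,0,0,0,0,0,0,0,0]}}

```text
time: 12.93
tcp_pos: [0.4685, 0.1851, 0.0548]
tool_rot: [0.994, 0.107, -0.001, 0.0]
ft_force: [-2.2, 3.0, 0.9]
opening: 0.236
finger_force: 25.3
```

{"api": "carry_out", "payload": {"delta_pos": [[-0.05,0,0.06],[-0.05,0,0.12],[-0.05,0,0.12],[-0.05,0,0.12]], "twist": [[0,0,0],[0,0,0],[0,0,0],[0,0,0]], "claw": [0,0,0,0]}}

```text
time: 13.27
tcp_pos: [0.4688, 0.1853, 0.0527]
tool_rot: [0.994, 0.106, 0.001, -0.0]
ft_force: [-0.0, 1.0, 8.2]
opening: 0.237
finger_force: 26.2
```

{"api": "carry_out", "payload": {"delta_pos": [[-0.05,0,0.2],[-0.05,0,0.2],[0,0,0],[0,0,0],[0,0,0],[0,0,0],[0,0,-1],[0,0,-2],[0,0,-3],[0,0,-4],[0,0,-4.5],[0,0,-4.5]], "twist": [[0,0,0],[0,0,0],[0,0,0],[0,0,0],[0,0,0],[0,0,0],[0,0,0],[0,0,0],[0,0,0],[0,0,0],[0,0,0],[0,0,0]], "claw": [0,0,0.3,0.7,1,1,1,1,1,1,1,1]}}

```text
time: 14.27
tcp_pos: [0.4693, 0.1857, 0.1904]
tool_rot: [0.994, 0.106, 0.003, -0.001]
ft_force: [0.2, 0.5, 0.1]
opening: 0.995
finger_force: 0.0
```

```bash
python3 - <<'E'
from h import *
o=telemetry.get_obs(); im,d=grab_frame('wrist'); m=camera_model('wrist')
T=np.array(m['T_tool_cam']); q=R.from_quat(o['tool_rot'])
v,u=np.mgrid[:384,:512]; x=(u-m['cx'])/m['fx']; y=(v-m['cy'])/m['fy']; th=np.hypot(x,y)+1e-9
P=np.stack([x/th*np.tan(th)*d,y/th*np.tan(th)*d,d],-1)
P=P@T[:3,:3].T+T[:3,3]; W=q.apply(P.reshape(-1,3)).reshape(P.shape)+o['tcp_pos']
c,s=np.cos(YAW),np.sin(YAW); D=(W-O)*1000; bx=c*D[...,0]+s*D[...,1]; by=-s*D[...,0]+c*D[...,1]
ok=(d>0)&(abs(by)<25)&(D[...,2]>80)&(D[...,2]<130)
for lo in range(-30,55,15):
    k=ok&(bx>lo)&(bx<lo+15); print(lo,k.sum(),np.median(D[...,2][k]).round(1))
k=(d>0)&(abs(abs(by)-50)<10)&(abs(bx)<50); print('boxtop',np.median(D[...,2][k]).round(1))
print(o['time'],o['tcp_pos']); rel(B(-60,0,110)); save('wrist6',cv2.resize(im,None,fx=1.5,fy=1.5))
E
```

```text
-30 1115 93.9
-15 1121 93.7
0 1150 93.7
15 1163 93.7
30 1133 93.7
45 727 93.6
boxtop 242.0
14.2667 [0.46929139 0.18567008 0.19037196]
[-0.24  0.02  2.61] [-0.   -0.03 -0.  ]
```

View pics/wrist6.png

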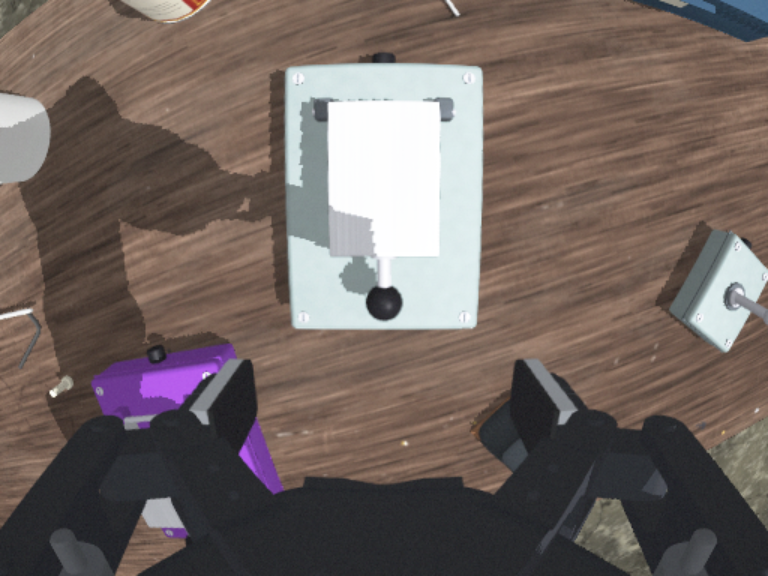

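The hood top is level to about 0.004 rad at 93.7 mm, so the hood is shut. The bare toggle is untouched and the gripper is clear.

```bash
python3 -c "
from station import ctrl
print(ctrl.close_job())"
```

```text
the job is handed in; nothing more can be done
None
```

The job is done and handed in at about 14 s: I swung the large grey box's hood up to its stop, flipped the toggle fully to the left, shut the hood again, and left the bare toggle alone.

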